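# Press a seal handle home and hold it under the arbor press

### The job

Assemble the wax seal on the green bench press: take the dark walnut handle from the rack, stand it upright with its spigot fully down in the brass seal head on the sliding table, and then push that table fully home under the ram. Bring the press lever down until it is level (about 40 degrees from where it rests) so that the spring nose bears on the handle, and hold it there, never forcing it well past level: the program finishes while the robot still holds the lever level. Leave everything else on the bench where it is.

Things in the scene. Friction and masses are not known exactly. Their poses are not given: they have to be found in the camera images.
- press: green cast bench arbor press, fixed. Origin on the bench under the ram axis; x from its front to its column, y the way its table slides out, z up. In mm: foot x -70 to 135, y -65 to 65, z to 18; head x -32 to 125, y -26 to 26, z 158 to 236, ram to z 275; column x 72 to 128; slide bed x -50 to 50, y -60 to 230, side strips to z 41. Lever at its front, at y -48
- slide_table (a joint): position (m) of the aluminium sliding table along the press's y: 0 = fully home against its stop, with the seal head under the ram; grows as it is pulled out to the press's +y (at most 0.15). It starts out. Friction about 2 N, stays where it is left
- seal_bore (a point): centre of the bore's mouth in the brass seal head (36 mm diameter x 26 mm) that is clamped on the sliding table and moves with it; 65 mm above the bench, table top round it at 39 mm, two steel jaws beside it (press's x) to 53 mm. Bore vertical, 14 mm diameter, 23.5 mm deep: a handle fully down rests its ferrule on the head, spigot end 22 mm below this point, top 61 mm above it
- table_knob (a point): middle of the black upright knob of the sliding table, 22 mm diameter x 26 mm, 72 mm above the bench (top 85 mm), on a 12 mm stem; 105 mm from the bore towards the press's +y; pinch it from above or push it to the press's -y to send the table home
- press_lever (a joint): angle (rad) of the press lever: 0 = at rest, pointing 40 degrees up towards the front; grows as its ball goes down; 0.70 = level; stop at 0.95. A spring returns it to 0 when let go: about 2.5 N down at the ball starts it, about 8 N holds it level on a handle. It drives the ram down 25 mm per rad
- lever_ball (a point): centre of the black ball, 32 mm diameter, at the end of the 12 mm steel lever bar, on the press's front right; 185 mm from lever_hub. At rest 119 mm above the hub (319 mm above the bench) and 142 mm in front of it; level: 185 mm in front of it and 200 mm above the bench
- lever_hub (a point): point on the lever's hinge axis in the plane in which the lever swings, fixed on the press at x 34.5, y -48, z 200 mm in the press's frame; the hinge axis runs along the press's y
- spring_nose (a joint): compression (m) of the spring nose under the ram: 0 = free, at most 0.010; it is preloaded by about 9 N and adds 1.5 N per mm
- nose_pad: white plastic pad, 25 mm diameter x 8 mm, of the spring nose under the ram; with the lever at rest its underside is 138 mm above the bench, 12 mm above the top of a fully seated handle. Origin on the ram axis at bench height when at rest (138 mm below the pad's face)
- rack: plywood handle rack, fixed, 200 x 54 x 40 mm, origin at the centre of its underside, long side along its x; three holes 17 mm diameter, 28 mm deep, at x -65, 0 and 65 mm. A handle stands in it with its ferrule on the top face, spigot end 18 mm above the bench, top 101 mm above the bench
- walnut_handle: turned dark walnut (nearly black-brown) seal handle, 83 mm tall, about 60 g, loose, upright in any of the rack's holes: from the bottom a brass spigot 12 mm diameter x 22 mm (its lowest 4 mm tapered to 9 mm), brass ferrule 25 mm diameter x 7 mm, then a round barrel 24 mm diameter to a flat top. Origin at the centre of the spigot's lower end, z up along the handle. This is the one to fit
- beech_handle: turned pale beech seal handle, 83 mm tall, about 60 g, loose, upright in any of the rack's holes: from the bottom a brass spigot 12 mm diameter x 22 mm (its lowest 4 mm tapered to 9 mm), brass ferrule 25 mm diameter x 7 mm, then a round barrel 24 mm diameter to a flat top. Origin at the centre of the spigot's lower end, z up along the handle. Bystander
- red_handle: turned red lacquered seal handle, 83 mm tall, about 60 g, loose, upright in any of the rack's holes: from the bottom a brass spigot 12 mm diameter x 22 mm (its lowest 4 mm tapered to 9 mm), brass ferrule 25 mm diameter x 7 mm, then a round barrel 24 mm diameter to a flat top. Origin at the centre of the spigot's lower end, z up along the handle. Bystander
- jar_a: maroon jar with red screw lid, 72 mm diameter x 80 mm, bystander, origin at the centre of its underside
- jar_b: second jar like jar_a, bystander
- mug: white mug, 80 mm diameter x 92 mm, bystander, origin at the centre of its underside
- hammer: bench hammer lying flat, 240 mm long, bystander
- findings_tray: low white tray 100 x 70 x 22 mm with small brass and steel discs, bystander, origin at the centre of its underside
- pliers: blue-handled pliers lying flat, 160 mm long, 14 mm high, bystander
Mind the look-alikes: they are no part of the job. Several things have the shape of the walnut_handle; the one meant has the colours described above.

How it is judged (in metres and radians):
On the way, in this order (a step that is already met when the one before it is completed fails the run):
1. the walnut handle stands fully down in the seal head while the table is still out (horizontal distance between walnut_handle and seal_bore below 0.003 m and z of walnut_handle in the frame of seal_bore below -0.0185 m and angle between walnut_handle's own z axis and vertical below 0.07 rad and value of joint slide_table above 0.08 m), for 0.2 s.
2. the table is fully home with the handle standing in the seal head, the lever still at rest (horizontal distance between walnut_handle and seal_bore below 0.003 m and z of walnut_handle in the frame of seal_bore below -0.0185 m and angle between walnut_handle's own z axis and vertical below 0.07 rad and value of joint slide_table below 0.005 m and value of joint press_lever below 0.15 rad), for 0.2 s.
At the end, for the whole second after the job is handed in: Robot still holding: lever at 0.60 to 0.80 rad (level within about 6 degrees) and still; spring nose compressed over 1 mm and bearing on the walnut handle with over 6 N; table home within 6 mm; handle upright within 4 degrees, within 3 mm of the bore's axis, spigot at least 18.5 mm down in the bore (horizontal distance between walnut_handle and seal_bore below 0.003 m and z of walnut_handle in the frame of seal_bore below -0.0185 m and angle between walnut_handle's own z axis and vertical below 0.07 rad and value of joint slide_table below 0.006 m and value of joint press_lever between 0.6 and 0.8 rad and velocity of joint press_lever between -0.1 and 0.1 rad/s and contact force between nose_pad and walnut_handle above 6 N and value of joint spring_nose above 0.001 m); the arm keeps its last pose, push and grip.
It fails at once if the lever is forced well past level (beyond 0.88 rad) (value of joint press_lever above 0.88 rad).
It fails at once if another thing on the bench is moved by more than 30 mm (distance of any of beech_handle, red_handle, jar_a, jar_b, mug, hammer, findings_tray, pliers from where it was at the start of the episode above 0.03 m).
It also fails if it takes over 72 s, if anything falls off the work surface, if the arm or the gripper's body presses on something with over 40 N, if the wrist force passes 120 N, or if a joint passes its speed limit or range.

### The arm

A 6-joint arm with a two-finger parallel gripper is mounted at the origin on the work surface. World frame = base frame: x ahead of the robot, y to its left, z up, the work surface at z = 0. Lengths are in mm, angles in rad, forces in N, time in s.
With the tool pointing down it reaches from about 400 to 925 mm from the base axis. Payload 12.5 kg.
Tool frame: the origin (TCP) lies midway between the tips of the shut fingers; the grasp point (between the pads) lies 19 mm behind it (env.pinch_z is the z of the grasp point in the tool frame, in mm); z points along the fingers, y is the line along which they close (so a half turn about z gives the same grasp; the last joint's range is limited). The gripper opens to 95 mm and grips with 3 to 60 N. Pads are 20 mm wide; open, the fingers measure 119 mm over their backs; the gripper's body (75 mm by 180 mm) begins 59 mm behind the grasp point.
Start: joints at [1.04, 0.491, 1.559, -0, 1.092, -0.106], TCP at [257.573, 569.476, 214.661] pointing down, gripper open.
Joint ranges: [-3.1, 3.1], [-0.84, 2.19], [0.05, 2.79], [-1.13, 4.28], [0.06, 2.93], [-2.69, 2.69]. Speed limits (rad/s): [2.22, 2.22, 2.79, 3.14, 3.14, 3.14].

### API

Orientations are given as [roll, pitch, yaw] about the fixed x, y, z axes, in that order (R = Rz(yaw) Ry(pitch) Rx(roll)).
In Python, from cell import env, eyes gives the robot as it stands.
- The arm moves only by the shell command python3 -m inch 'ROWS'. ROWS is JSON, a list of rows, each a list of 3 entries, a list of its own where there are three numbers: the shift along the tool's x, y, z in units of 60 mm (1.0 is 60 mm), then the turn about the tool's z in units of 5 degrees (1.0 is 5 degrees), then the closure, from -1 (fully open) to 1 (shut). In form: [[[tx, ty, tz], turn, claw], ...]. A call has exactly 10 rows; each row shifts and turns the commanded pose from where the row before left it, along the tool's axes as they then stand; what a row does not reach is not made up. A row lasts 1/8 s, in which the tool goes at most 62.5 mm and 10.7 degrees, less where a joint would pass 70% of its speed; a pose out of reach is approached as far as the arm can. A call is refused whole if a number of a shift passes 1 or a number of a turn 1, either way. A call with a gripper value outside its range is refused whole. The fingers move at their own pace and stop on an object; the grip force is fixed at half the most. Time passes only in rows, so rows that do not move let the fingers close, or fill a call up. It gives the time, the measured TCP pose, the force, the opening and the grip force at its end, in the units of the state.
- env.state(): the state, without advancing time (a new reading comes with each control period).
- eyes.read_camera(name): name is "side" or "top"; returns a dict with "pixels" (480x640x3 uint8, red, green, blue), "fx", "fy", "cx", "cy" (pixels), "extrinsics" (4x4, takes a point from world to camera coordinates). Camera axes: x right, y down, z forward; pixel columns grow to the right and rows downward; lengths in mm; the calibration is good to about 2 mm. A picture is of the moment at which its call begins. There is no depth.
- env.job_done(): hands the job in; it is judged then, once.
Trained networks look in a picture, given as the dict that the camera call returned (one of the last four; its "shot" number tells which), for a name from the list of things; names that differ only in an ending like _2 or _b are one class to them, and where a whole thing is asked for, a point or a joint stands for the part that bears it (a point fixed in the world has none). Each returns a list of dicts, best first, with "score" (0 to 1); they miss things now and then, are a little off and sometimes report something else, mostly with a low value. They report only what shows in the picture. A call takes as long as a camera call. They do not tell look-alikes from the thing itself.
- eyes.boxes_of(name, picture): "centre" ([row, column] in pixels, amid what is visible of it).
- eyes.cut_out(name, picture): "mask" (480x640 bool, what is visible of it) and "centre" ([row, column] in pixels, amid what is visible of it).
- eyes.spot_point(name, picture): "centre" ([row, column] in pixels: a listed point, or the origin of a listed thing).
The state is a dict: "t": time; "joints": joint angles; "qvel": joint speeds; "tau": joint torques, N m; "eef_pos": TCP position; "tcp_rot": TCP orientation; "ft_force": force on the tool from outside, world axes, zero at the start; "moment": the same for the moment, N m; "opening": opening from 0.0 (shut) to 1.0 (fully open); "grip_force": force on a finger pad.
Only numpy, scipy, OpenCV 4.12 (cv2) and the standard library are available. Lean on these libraries where they do the work, as an engineer would, in place of code of your own. Each camera call takes 0.05 s, during which the arm holds its last target. There are 200 camera calls.

## Working session

There is one attempt and no reset: what is moved stays moved. The work goes in short steps, Python scripts to look and compute and a shell command to move; the robot and the scene stay as the last step left them, time stands still between calls to the robot, and variables do not carry over. Pictures are saved under pics/ and viewed, at most 10 in all, crops included, and the job is handed in when it is done.

```bash
mkdir -p pics; ls; cat > h.py <<'E'
import numpy as np, cv2
from cell import env, eyes
def ray(p,rc):
    E=np.array(p["extrinsics"]);R=E[:3,:3];t=E[:3,3]
    d=R.T@np.array([(rc[1]-p["cx"])/p["fx"],(rc[0]-p["cy"])/p["fy"],1.0]);return -R.T@t,d/np.linalg.norm(d)
def tri(rs):
    A=np.zeros((3,3));b=np.zeros(3)
    for o,d in rs:
        M=np.eye(3)-np.outer(d,d);A+=M;b+=M@o
    x=np.linalg.solve(A,b);return x,[float(np.linalg.norm((np.eye(3)-np.outer(d,d))@(x-o))) for o,d in rs]
def atz(p,rc,z):
    o,d=ray(p,rc);return o+d*(z-o[2])/d[2]
def proj(p,x):
    E=np.array(p["extrinsics"]);c=E[:3,:3]@np.array(x)+E[:3,3];return [p["cy"]+p["fy"]*c[1]/c[2],p["cx"]+p["fx"]*c[0]/c[2]]
def save(p,n,crop=None,s=1):
    im=np.array(p["pixels"])[:,:,::-1]
    if crop: im=im[crop[0]:crop[1],crop[2]:crop[3]]
    cv2.imwrite("pics/"+n,cv2.resize(im,None,fx=s,fy=s,interpolation=cv2.INTER_CUBIC))
E
python3 - <<'E'
from h import *
np.set_printoptions(precision=1,suppress=True)
P={}
for c in("side","top"):
    P[c]=eyes.read_camera(c);save(P[c],c+"0.png");print(c,ray(P[c],[240,320]))
for n in["seal_bore","table_knob","lever_ball","lever_hub","nose_pad","rack","walnut_handle","press"]:
    o={}
    for c in P:
        r=eyes.spot_point(n,P[c]);o[c]=r
        print(n,c,[(np.round(q["centre"],1).tolist(),round(q["score"],2)) for q in r[:4]])
    if o["side"] and o["top"]: print("   ",tri([ray(P[c],o[c][0]["centre"]) for c in P]))
E
```

```text
pics
side (array([116.6, 955.4, 878. ]), array([ 0.3, -0.8, -0.6]))
top (array([ 345.7,    1.1, 1370.1]), array([ 0.1, -0. , -1. ]))
seal_bore side [([271.9, 269.1], 0.87), ([402.7, 235.2], 0.63)]
seal_bore top [([194.5, 317.2], 0.61)]
    (array([595.8,  -5.9,  64.7]), [0.5187244446400268, 0.5187244446400328])
table_knob side [([292.9, 243.9], 0.64), ([188.9, 292.2], 0.23)]
table_knob top [([192.4, 278.8], 0.98), ([207.5, 363.7], 0.39)]
    (array([603.1, 103.1,  76.7]), [8.109227699131662, 8.109227699131583])
lever_ball side [([158.6, 338.7], 0.86), ([407.6, 265.6], 0.5)]
lever_ball top [([234.0, 393.0], 0.72)]
    (array([ 466.8, -174.8,  325. ]), [4.988643088982257, 4.9886430889822])
lever_hub side [([192.7, 290.9], 0.7)]
lever_hub top [([181.1, 396.6], 0.79)]
    (array([ 614.4, -206.5,  186.7]), [1.0870859603957983, 1.0870859603957135])
nose_pad side []
nose_pad top [([235.9, 472.9], 0.19)]
rack side [([408.2, 235.7], 0.58)]
rack top [([223.0, 193.4], 0.75)]
    (array([513.2, 351.3,  -8.2]), [0.14501140415105968, 0.1450114041510911])
walnut_handle side [([404.4, 265.6], 0.8), ([461.7, 287.9], 0.43)]
walnut_handle top [([273.9, 163.8], 0.66), ([239.6, 194.8], 0.61), ([275.4, 198.4], 0.53), ([254.6, 222.9], 0.5)]
    (array([386.8, 400.5, 112.4]), [27.066386413789353, 27.066386413789168])
press side [([265.4, 292.6], 0.83)]
press top [([206.2, 364.9], 0.93)]
    (array([ 585.1, -146.7,  -10.9]), [5.8918197079312336, 5.891819707931091])
```

View pics/side0.png

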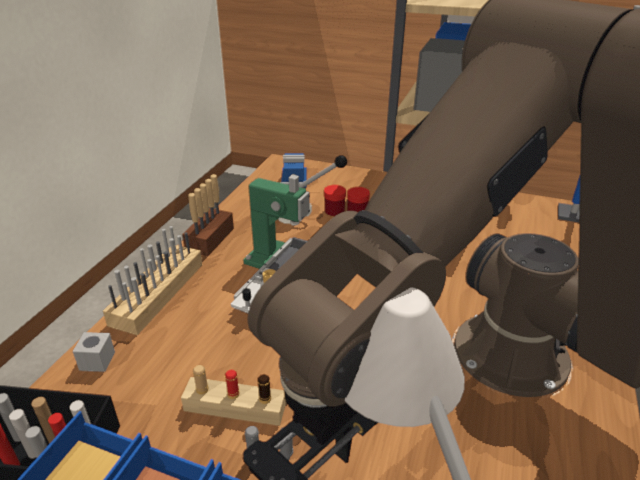

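View pics/top0.png

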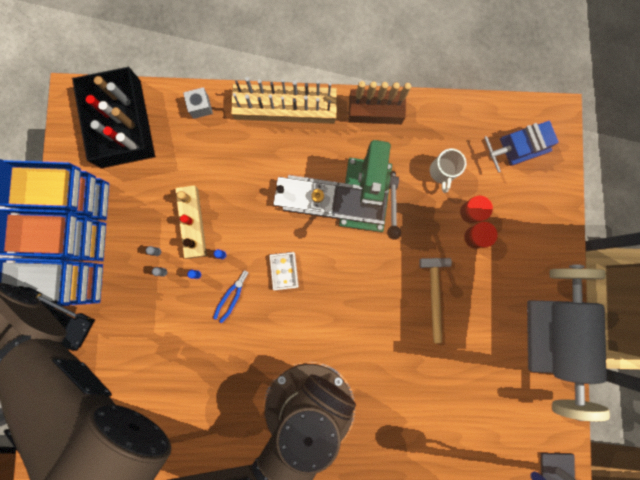

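The side view shows the walnut handle as the dark one at about (388,264). In the top view it is at about (243,190), at the near end of the rack. The bore is at (195,317) top, the knob at about (189,281) and the lever ball at (232,394). Next I refine these.

```bash
python3 - <<'E'
from h import *
np.set_printoptions(precision=1,suppress=True)
P={c:eyes.read_camera(c) for c in("side","top")}
a=np.array(P["top"]["pixels"])[:,:,::-1];b=np.array(P["side"]["pixels"])[:,:,::-1]
f=lambda im,r,c,s:cv2.resize(im[r:r+75,c:c+130] if 0 else im[r:r+60,c:c+80],(400,300),interpolation=cv2.INTER_CUBIC)
v=np.vstack([np.hstack([f(a,185,165,5),f(a,170,265,5)]),np.hstack([f(b,350,215,5),f(b,255,225,5)])])
cv2.imwrite("pics/z1.png",v)
Z={"seal_bore":65,"table_knob":72,"lever_ball":319,"walnut_handle":60}
for n in Z:
  for c in P:
    for q in eyes.cut_out(n,P[c])[:4]:
        m=q["mask"];ys,xs=np.nonzero(m);col=np.median(np.array(P[c]["pixels"])[m],0)
        print(n,c,np.round(q["centre"],1),round(q["score"],2),m.sum(),col,(ys.min(),ys.max(),xs.min(),xs.max()),atz(P[c],q["centre"],Z[n]))
E
```

```text
seal_bore side [288.6 247. ] 0.67 631 [150. 136. 126.] (np.int64(268), np.int64(311), np.int64(231), np.int64(273)) [619.   74.4  65. ]
seal_bore top [193.9 302.9] 0.67 1621 [226. 217. 208.] (np.int64(178), np.int64(212), np.int64(274), np.int64(334)) [595.6  33.9  65. ]
seal_bore top [222.9 190.9] 0.32 1159 [242. 213. 140.] (np.int64(186), np.int64(258), np.int64(177), np.int64(205)) [504.2 339.5  65. ]
table_knob side [285.  248.7] 0.73 664 [150.  134.5 122.5] (np.int64(268), np.int64(312), np.int64(232), np.int64(274)) [617.   68.1  72. ]
table_knob side [219.1 289.8] 0.39 61 [152. 145. 131.] (np.int64(204), np.int64(222), np.int64(279), np.int64(310)) [ 640.4 -250.2   72. ]
table_knob top [199.  302.6] 0.8 1704 [213.5 202.5 195.5] (np.int64(176), np.int64(212), np.int64(274), np.int64(334)) [579.9  34.1  72. ]
lever_ball side [168.9 325.3] 0.64 364 [106.   99.5  88. ] (np.int64(155), np.int64(187), np.int64(299), np.int64(346)) [ 487.9 -121.   319. ]
lever_ball side [218.8 267.3] 0.61 5199 [66. 81. 63.] (np.int64(155), np.int64(312), np.int64(231), np.int64(346)) [523.2 133.9 319
[... 566 characters left out ...]
walnut_handle side [450.3 290.8] 0.59 200 [81. 77. 73.] (np.int64(439), np.int64(458), np.int64(279), np.int64(293)) [351.2 443.9  60. ]
walnut_handle top [275.1 190.7] 0.68 104 [ 43.   80.  156.5] (np.int64(270), np.int64(278), np.int64(187), np.int64(200)) [361.  333.3  60. ]
walnut_handle top [250.9 152.4] 0.66 125 [119. 100.  89.] (np.int64(247), np.int64(256), np.int64(146), np.int64(160)) [424.1 441.3  60. ]
walnut_handle top [273.3 158.8] 0.59 136 [125.5 104.5  87. ] (np.int64(267), np.int64(277), np.int64(152), np.int64(166)) [363.4 420.1  60. ]
walnut_handle top [254.3 220.7] 0.54 80 [ 45.   79.5 183. ] (np.int64(250), np.int64(258), np.int64(214), np.int64(225)) [420.4 254.5  60. ]
```

View pics/z1.png

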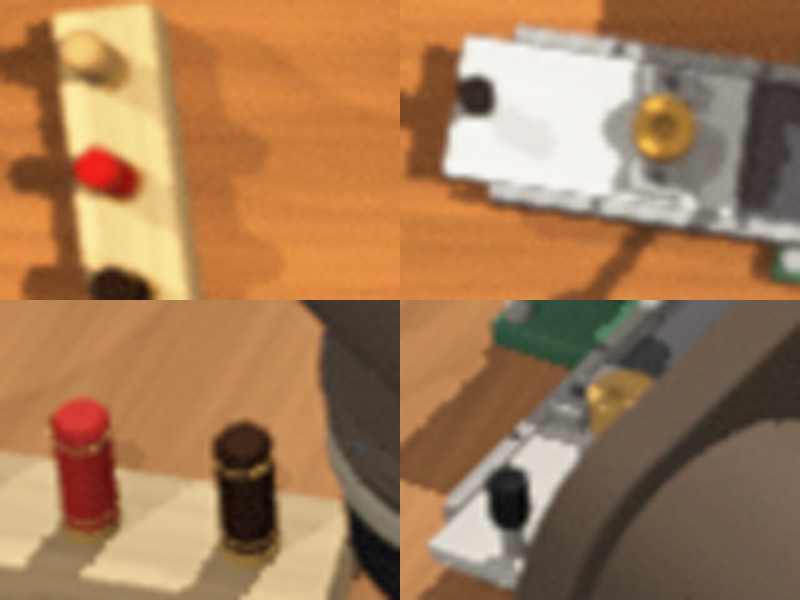

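The crops show the walnut handle's top disc at side (377,263.6) and top about (242,188). The knob is at top (189,280) and side (291-294,247), and the bore is at top (195.4,317.8). I segment these for subpixel values.

```bash
python3 - <<'E'
from h import *
np.set_printoptions(precision=1,suppress=True)
P={c:eyes.read_camera(c) for c in("side","top")}
def dark(c,r0,r1,c0,c1,th):
    g=np.array(P[c]["pixels"])[r0:r1,c0:c1].max(2)
    n,l,s,ce=cv2.connectedComponentsWithStats((g<th).astype(np.uint8))
    i=1+np.argmax(s[1:,4]);return [ce[i][1]+r0,ce[i][0]+c0],s[i]+np.array([c0,r0,0,0,0])
for n,a in {"walnut top":("top",234,252,180,200,90),"walnut side":("side",370,405,252,275,90),"knob top":("top",180,200,272,290,90),"knob side":("side",284,304,240,252,90),
 "ball top":("top",222,242,382,406,75),"ball side":("side",148,172,328,350,75)}.items(): print(n,*dark(*a))
d=lambda *a:dark(*a)[0]
print("ball",tri([ray(P["top"],d("top",222,242,382,406,75)),ray(P["side"],d("side",148,172,328,350,75))]))
print("knob",tri([ray(P["top"],d("top",180,200,272,290,90)),ray(P["side"],d("side",284,304,240,252,90))]))
print("walnut body",tri([ray(P["top"],d("top",234,252,180,200,90)),ray(P["side"],d("side",370,405,252,275,90))]))
print("walnut topdisc side",atz(P["side"],[377,263.6],101),"base",atz(P["side"],[400.6,265],40))
print("bore",atz(P["top"],[195.0,317.4],65))
# rack red/beech top
for nm,f in {"red":lambda p:(p[...,0]>150)&(p[...,1]<50)}.items():
    m=f(np.array(P["top"]["pixels"]).astype(int))[205:235,175:205];ys,xs=np.nonzero(m);print(nm,ys.mean()+205,xs.mean()+175,atz(P["top"],[ys.mean()+205,xs.mean()+175],80))
print(env.pinch_z, {k:np.round(v,3) for k,v in env.state().items()})
E
```

```text
walnut top [np.float64(242.77464788732394), np.float64(188.56338028169014)] [183 239  12   9  71]
walnut side [np.float64(387.584), np.float64(263.868)] [258 375  12  26 250]
knob top [np.float64(188.7948717948718), np.float64(279.3333333333333)] [276 186   7   7  39]
knob side [np.float64(294.39325842696627), np.float64(246.34831460674158)] [242 288   9  14  89]
ball top [np.float64(231.97101449275362), np.float64(394.71014492753625)] [389 227  12  11  69]
ball side [np.float64(161.16379310344828), np.float64(340.4310344827586)] [335 156  12  12 116]
ball (array([ 468.6, -181.3,  315.3]), [0.8310452078709949, 0.8310452078708951])
knob (array([607.3,  99.8,  69.8]), [0.4463982787856304, 0.44639827878545785])
walnut body (array([449.2, 341.7,  69.9]), [0.45806181986575645, 0.4580618198656872])
walnut topdisc side [448.1 342.3 101. ] base [446.2 347.7  40. ]
bore [593.8  -6.7  65. ]
red 218.84 184.98 [513.1 352.2  80. ]
-18.8 {'t': np.float64(1.5), 'joints': array([ 1. ,  0.5,  1.6,  0. ,  1.1, -0.1]), 'qvel': array([-0.,  0., -0.,  0., -0., -0.]), 'tau': array([ -0. , -61.2, -25.8,   0.1,   0. ,  -0. ]), 'eef_pos': array([257.6, 569.5, 214.7]), 'tcp_rot': array([3.1, 0. , 2.7]), 'ft_force': array([-0.2,  0.9,  0.5]), 'moment': array([ 0.,  0., -0.]), 'grip_force': np.float64(0.0), 'opening': np.float64(1.001)}
```

```bash
cat >> h.py <<'E'
from scipy.spatial.transform import Rotation as Ro
def delta(T,yaw=None):
    s=env.state();R=Ro.from_euler("xyz",s["tcp_rot"]);d=R.inv().apply(np.array(T)-s["eef_pos"])/60
    print("units",np.round(d,3),"yaw",round(np.degrees(s["tcp_rot"][2]),2),"turn units",None if yaw is None else round((((s["tcp_rot"][2]*57.29578-yaw)+180)%360-180)/5,3))
E
python3 -c "
from h import *
delta([448.7,342.3,140],176);print(env.state()['tcp_rot'])"
```

```text
units [-4.463 -2.137  1.244] yaw 155.66 turn units -4.068
[3.14148047e+00 2.43866805e-06 2.71678646e+00]
```

```bash
python3 -m inch '[[[-0.744,-0.356,0.1],0,-1],[[-0.744,-0.356,0.1],0,-1],[[-0.744,-0.356,0.1],0,-1],[[-0.744,-0.356,0.1],0,-1],[[-0.744,-0.356,0.1],0,-1],[[-0.743,-0.357,0.1],0,-1],[[0,0,0.16],-1,-1],[[0,0,0.16],-1,-1],[[0,0,0.16],-1,-1],[[0,0,0.16],-1,-1]]'; python3 - <<'E'
from h import *
np.set_printoptions(precision=1,suppress=True)
delta([448.7,342.3,57],176)
p=eyes.read_camera("top");q=eyes.read_camera("side");s=env.state()
a=np.array(p["pixels"])[205:265,150:230,::-1];b=np.array(q["pixels"])[320:420,210:310,::-1]
cv2.imwrite("pics/z2.png",np.hstack([cv2.resize(a,(400,300),interpolation=2),cv2.resize(b,(400,300),interpolation=2)]))
print("pinch proj top",proj(p,s["eef_pos"]+[0,0,18.8]),"side",proj(q,s["eef_pos"]+[0,0,18.8]),s["eef_pos"])
E
```

```text
t: 2.75
eef_pos: [448.8, 342.3, 140.0]
tcp_rot: [3.141, 0.0, 3.069]
ft_force: [1.2, -0.1, -0.9]
opening: 1.004
grip_force: 0.0
units [0.  0.  1.4] yaw 175.82 turn units -0.036
pinch proj top [np.float64(239.88502452148836), np.float64(179.3591866672991)] side [np.float64(355.577387958592), np.float64(261.783567784042)] [448.4 342.1 139.5]
```

View pics/z2.png

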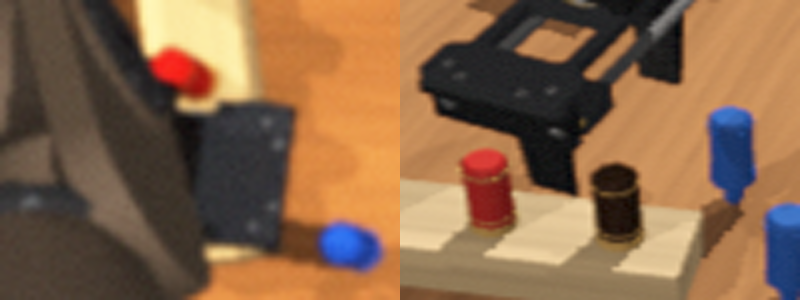

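The top crop shows the gripper body over the walnut handle. In the side crop the two fingertips straddle it at about (366,249) and (338,276), midway over the handle. Descend and grip.

```bash
python3 -m inch '[[[0,0,0.5],0,-1],[[0,0,0.5],0,-1],[[0,0,0.375],0,-1],[[0,0,0],0,-1],[[0,0,0],0,1],[[0,0,0],0,1],[[0,0,0],0,1],[[0,0,0],0,1],[[0,0,0],0,1],[[0,0,0],0,1]]'
```

```text
t: 4.1
eef_pos: [448.7, 342.3, 57.7]
tcp_rot: [3.142, 0.0, 3.066]
ft_force: [-0.4, -0.2, -0.1]
opening: 0.422
grip_force: 0.0
```

```bash
python3 -m inch '[[[0,0,0],0,1],[[0,0,0],0,1],[[0,0,0],0,1],[[0,0,0],0,1],[[0,0,-0.4],0,1],[[0,0,-0.6],0,1],[[0,0,-0.6],0,1],[[0,0,-0.6],0,1],[[0,0,-0.2],0,1],[[0,0,0],0,1]]'; python3 -c "
from h import *
delta([594.5,-6.3,181.7],174)"
```

```text
t: 5.35
eef_pos: [448.7, 342.3, 201.6]
tcp_rot: [3.141, 0.0, 3.066]
ft_force: [-0.3, -0.6, -1.8]
opening: 0.249
grip_force: 30.0
units [-2.863 -5.609  0.332] yaw 175.66 turn units 0.332
```

```bash
python3 -m inch '[[[-0.409,-0.801,0.1],0.332,1],[[-0.409,-0.801,0.1],0,1],[[-0.409,-0.801,0.1],0,1],[[-0.409,-0.801,0.1],0,1],[[-0.409,-0.801,0.1],0,1],[[-0.409,-0.801,0.1],0,1],[[-0.409,-0.801,0.1],0,1],[[0,0,0.1],0,1],[[0,0,0],0,1],[[0,0,0],0,1]]'; python3 - <<'E'
from h import *
np.set_printoptions(precision=1,suppress=True)
delta([594.5,-6.3,124],174)
p=eyes.read_camera("top");q=eyes.read_camera("side");s=env.state()
a=np.array(p["pixels"])[165:225,270:350,::-1];b=np.array(q["pixels"])[230:310,210:316,::-1]
cv2.imwrite("pics/z3.png",np.hstack([cv2.resize(a,(300,225),interpolation=2),cv2.resize(b,(496,375),interpolation=2)[:225*2][:375]]) if 0 else cv2.resize(b,(795,600),interpolation=2))
o=s["eef_pos"]
for n,x in {"bore":[594.5,-6.3,65],"top":[o[0],o[1],o[2]-39+83],"spig":[o[0],o[1],o[2]-39.3]}.items(): print(n,proj(q,x))
E
```

```text
t: 6.6
eef_pos: [585.4, -8.5, 153.3]
tcp_rot: [3.141, -0.001, 3.038]
ft_force: [0.1, 0.8, 0.0]
opening: 0.243
grip_force: 30.0
units [-0.1  0.1  0.5] yaw 174.08 turn units 0.015
bore [np.float64(271.8656318268697), np.float64(269.82073648504485)]
top [np.float64(228.00401526516222), np.float64(270.89760912675814)]
spig [np.float64(256.2223093634765), np.float64(272.4852080652358)]
```

View pics/z3.png

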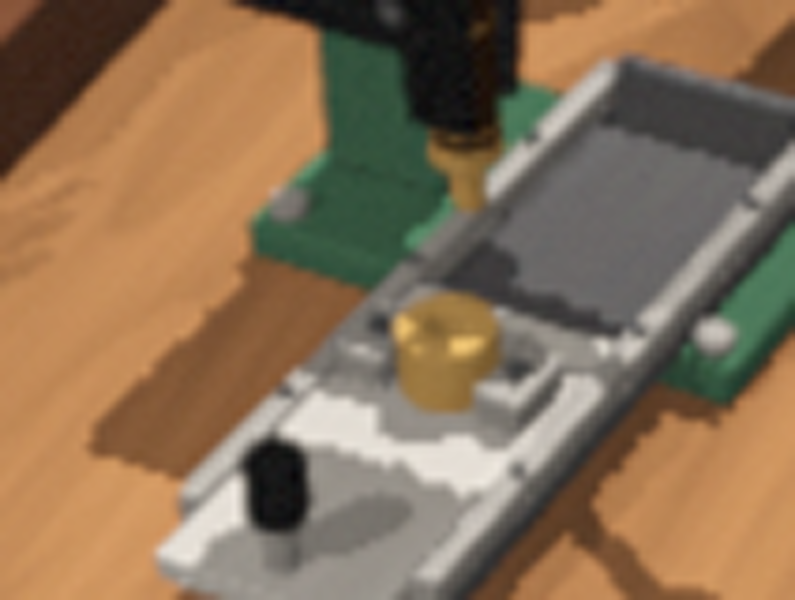

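The spigot tip is at (257.7,272.7) and the predicted position is (256.2,272.5). The head mouth is at (272.9,269.6) against a prediction of (271.9,269.8), so the two agree. I align, descend to just above the head and compare once more.

```bash
python3 -m inch '[[[-0.14,-0.05,0],0,1],[[0,0,0.2],0,1],[[0,0,0.2],0,1],[[0,0,0.2],0,1],[[0,0,0.1],0,1],[[0,0,0],0,1],[[0,0,0],0,1],[[0,0,0],0,1],[[0,0,0],0,1],[[0,0,0],0,1]]'; python3 - <<'E'
from h import *
np.set_printoptions(precision=1,suppress=True)
delta([594.5,-6.3,124],174)
q=eyes.read_camera("side");s=env.state();p=eyes.read_camera("top")
b=np.array(q["pixels"])[235:295,230:310,::-1];a=np.array(p["pixels"])[165:225,270:350,::-1]
cv2.imwrite("pics/z4.png",np.hstack([cv2.resize(b,(500,375),interpolation=2),cv2.resize(a,(300,375))]))
o=s["eef_pos"];print(o)
for n,x in {"bore":[594.5,-6.3,65],"spig":[o[0],o[1],o[2]-39.3],"ferrule":[o[0],o[1],o[2]-17.3]}.items(): print(n,proj(q,x))
E
```

```text
t: 7.95
eef_pos: [593.9, -13.5, 111.9]
tcp_rot: [3.142, 0.0, 3.037]
ft_force: [0.2, 0.4, -0.4]
opening: 0.249
grip_force: 30.0
units [ 0.   0.1 -0.2] yaw 174.0 turn units -0.0
[593.9 -13.5 111.8]
bore [np.float64(271.8656318268697), np.float64(269.82073648504485)]
spig [np.float64(267.94283863441075), np.float64(271.0557801072098)]
ferrule [np.float64(260.9530981293193), np.float64(270.64341853845406)]
```

View pics/z4.png

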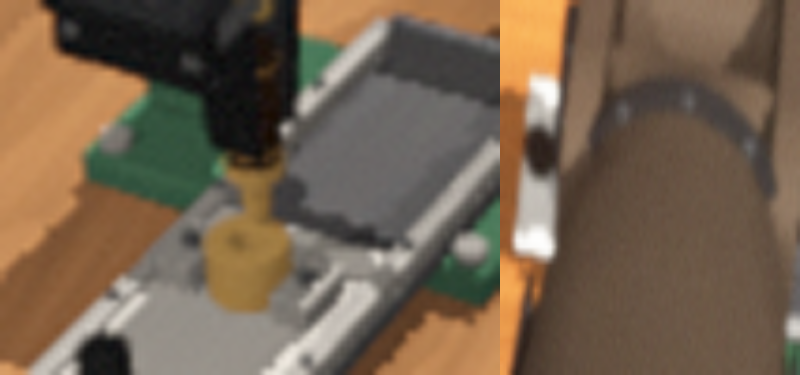

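The spigot hangs just behind the head: tip at about (270,271), head mouth at about (273,269.3). My last y correction had the wrong sign because the printout was rounded. I fix that now.

```bash
python3 - <<'E'
from h import *
q=eyes.read_camera("side");p=eyes.read_camera("top")
for r in ([272.9,269.1],[272.2,269.1]): print(tri([ray(p,[195.0,317.4]),ray(q,r)]),atz(q,r,65))
print(atz(p,[194.5,317.2],65))
# brass mask of the head, bottom/edges
h=cv2.cvtColor(np.array(q["pixels"]),cv2.COLOR_RGB2HSV)[262:292,255:285]
m=(h[...,1]>130)&(h[...,2]>90);print("\n".join("".join("#" if v else "." for v in r) for r in m))
# predicted silhouette of head for candidate centres
for b in ([594.5,-6.3],[594,-4]):
    a=np.linspace(0,6.28,60);L=[np.array([proj(q,[b[0]+18*np.cos(t),b[1]+18*np.sin(t),z]) for t in a]) for z in(65,39)]
    print(b,"top rows %.1f-%.1f cols %.1f-%.1f"%(L[0][:,0].min(),L[0][:,0].max(),L[0][:,1].min(),L[0][:,1].max()),"bottom row %.1f"%L[1][:,0].max())
delta([594.5,-6,111])
E
```

```text
(array([595.58159147,  -6.33878176,  61.17479527]), [1.062369488629894, 1.0623694886297672]) [594.43346141  -1.71852832  65.        ]
(array([595.27474365,  -6.27995652,  63.50825872]), [1.2042103011461867, 1.2042103011460663]) [595.64281608  -4.38681825  65.        ]
[595.2249      -6.05075051  65.        ]
............########..........
............#######...........
..............####............
..............####............
..............####............
..............####............
##.............###............
###...........####............
##..........#######...........
#.........##########..........
.........###########..........
........#############.........
........#############.........
........#############.........
........#############.........
........#############.........
........#############.........
........############..........
.........##########...........
.........#########............
..........########............
...........#######............
.............###..............
..............................
..............................
..............................
..............................
..............................
..............................
..............................
[594.5, -6.3] top rows 267.6-276.2 cols 262.7-276.9 bottom row 284.3
[594, -4] top rows 268.2-276.8 cols 262.5-276.7 bottom row 284.9
units [0.003 0.125 0.013] yaw 174.0 turn units None
```

The column bias is the same for handle and head (about -0.6 px), so the relative estimate holds. I align and probe down gently.

```bash
python3 -m inch '[[[0.003,0.125,0],0,1],[[0,0,0],0,1],[[0,0,0.08],0,1],[[0,0,0.04],0,1],[[0,0,0.04],0,1],[[0,0,0.03],0,1],[[0,0,0.03],0,1],[[0,0,0],0,1],[[0,0,0],0,1],[[0,0,0],0,1]]'
```

```text
t: 9.4
eef_pos: [594.5, -6.0, 98.5]
tcp_rot: [3.141, 0.0, 3.037]
ft_force: [1.4, 2.3, -0.6]
opening: 0.247
grip_force: 30.0
```

```bash
python3 -m inch '[[[0,0.01,0.03],0,1],[[0,0,0.05],0,1],[[0,0,0.05],0,1],[[0,0,0.05],0,1],[[0,0,0.05],0,1],[[0,0,0.03],0,1],[[0,0,0.01],0,1],[[0,0,0],0,1],[[0,0,0],0,1],[[0,0,0],0,1]]'
```

```text
t: 10.65
eef_pos: [594.5, -5.5, 82.7]
tcp_rot: [3.142, 0.0, 3.037]
ft_force: [-2.3, -0.6, 5.8]
opening: 0.246
grip_force: 30.0
```

Contact came at the expected height. I open slowly and rise.

```bash
python3 -m inch '[[[0,0,0.01],0,1],[[0,0,0],0,0.2],[[0,0,0],0,0],[[0,0,0],0,0],[[0,0,0],0,0],[[0,0,-0.2],0,0],[[0,0,-0.5],0,0],[[0,0,-0.5],0,0],[[0,0,-0.4],0,0],[[0,0,0],0,0]]'; python3 - <<'E'
from h import *
np.set_printoptions(precision=3,suppress=True)
delta([607.1,99.3,150],84);delta([607.1,99.3,53],84);q=eyes.read_camera("side")
save(q,"z5.png",(235,295,230,310),8)
for n,x in {"bore":[594.5,-5.5,65],"top":[594.5,-5.5,126]}.items(): print(n,proj(q,x))
E
```

```text
t: 11.9
eef_pos: [595.3, -5.5, 180.0]
tcp_rot: [3.142, 0.004, 3.037]
ft_force: [0.3, 0.0, -0.8]
opening: 0.502
grip_force: 0.0
units [-0.011  1.758  0.5  ] yaw 174.0 turn units 18.001
units [-0.005  1.758  2.116] yaw 174.0 turn units 18.001
bore [np.float64(272.0448913946351), np.float64(269.69099107505104)]
top [np.float64(252.42269845822017), np.float64(268.49188632772865)]
```

View pics/z5.png

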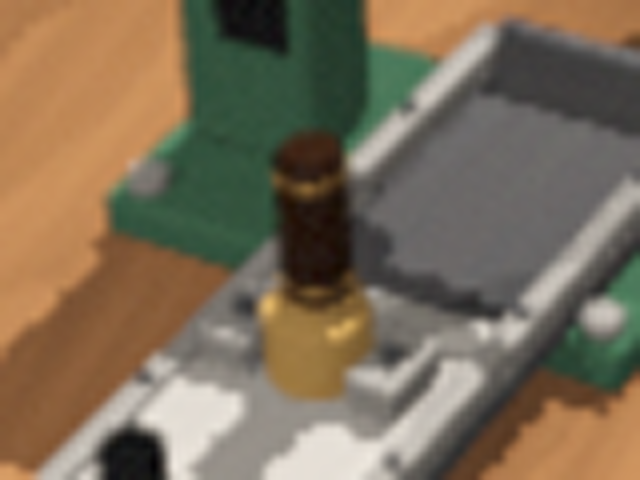

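The handle is seated upright in the head, with its ferrule on the brass at about (271,269). Now the knob.

```bash
python3 -m inch '[[[0,0.586,0],0,0],[[0,0.586,0],0,0],[[0,0.586,0],0,0],[[0,0,0],1,0],[[0,0,0],1,0],[[0,0,0],1,0],[[0,0,0],1,0],[[0,0,0],1,0],[[0,0,0],1,0],[[0,0,0],1,0]]'; python3 -m inch '[[[0,0,0],1,0],[[0,0,0],1,0],[[0,0,0],1,0],[[0,0,0],1,0],[[0,0,0],1,0],[[0,0,0],1,0],[[0,0,0],1,0],[[0,0,0],1,0],[[0,0,0],1,0],[[0,0,0],1,0]]';python3 - <<'E'
from h import *
np.set_printoptions(precision=3,suppress=True)
delta([607.1,99.3,54],84);q=eyes.read_camera("side")
save(q,"z6.png",(235,305,220,310),8);s=env.state();print(proj(q,s["eef_pos"]),proj(q,[607.1,99.3,72]))
E
```

```text
t: 13.2
eef_pos: [605.1, 99.4, 176.5]
tcp_rot: [-3.14, -0.001, 2.423]
ft_force: [-0.5, -0.5, 0.1]
opening: 0.504
grip_force: 0.0
t: 14.45
eef_pos: [605.1, 99.4, 176.5]
tcp_rot: [-3.14, 0.0, 1.55]
ft_force: [0.6, -0.4, 0.2]
opening: 0.498
grip_force: 0.0
units [-0.001  0.037  2.041] yaw 88.83 turn units 0.966
[np.float64(258.2948646691166), np.float64(244.05253304134465)] [np.float64(293.6093035961711), np.float64(246.63222973993345)]
```

View pics/z6.png

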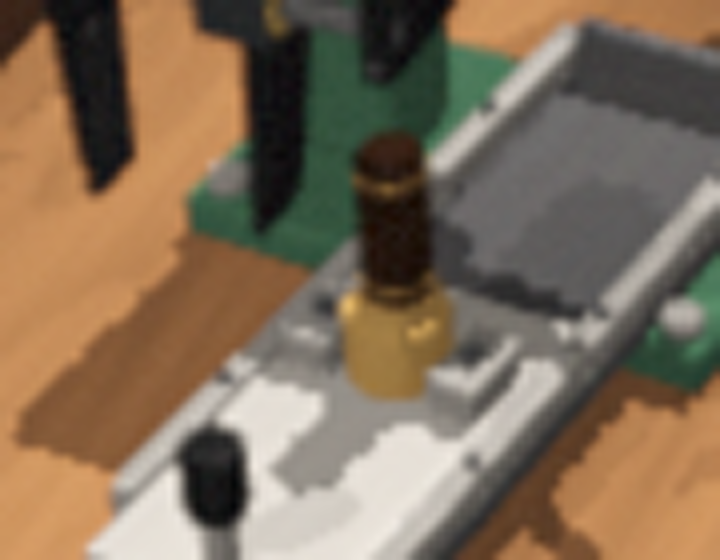

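The fingers straddle the knob's vertical, at crop columns about 100 and 275 with the knob at 215, as projected. Descend and pinch.

```bash
python3 -m inch '[[[0,0.037,0],0.966,0],[[0,0,0.7],0,0],[[0,0,0.7],0,0],[[0,0,0.5],0,0],[[0,0,0.14],0,0],[[0,0,0],0,1],[[0,0,0],0,1],[[0,0,0],0,1],[[0,0,0],0,1],[[0,0,0],0,1]]'; python3 - <<'E'
from h import *
np.set_printoptions(precision=3,suppress=True)
s=env.state();print(s["opening"],s["grip_force"]);o=s["eef_pos"];delta(o+139*np.array([-.106,-.994,0]));delta(o+139*np.array([-.118,-.993,0]))
E
```

```text
t: 15.75
eef_pos: [607.4, 99.6, 56.3]
tcp_rot: [-3.141, -0.0, 1.469]
ft_force: [-3.8, 0.5, 5.0]
opening: 0.225
grip_force: 30.0
0.224653262375115 30.000955760478973
units [-2.316 -0.011 -0.   ] yaw 84.18 turn units None
units [-2.316 -0.039 -0.   ] yaw 84.18 turn units None
```

```bash
python3 -m inch '[[[-0.05,0,0],0,1],[[-0.15,-0.001,0],0,1],[[-0.2,-0.002,0],0,1],[[-0.2,-0.002,0],0,1],[[-0.2,-0.002,0],0,1],[[-0.2,-0.001,0],0,1],[[-0.1,0,0],0,1],[[-0.05,0,0],0,1],[[0,0,0],0,1],[[0,0,0],0,1]]'
```

```text
t: 17.0
eef_pos: [599.5, 30.7, 56.3]
tcp_rot: [-3.14, 0.0, 1.469]
ft_force: [-5.9, -1.9, 6.8]
opening: 0.225
grip_force: 30.0
```

```bash
python3 -m inch '[[[-0.15,-0.006,0],0,1],[[-0.2,-0.004,0],0,1],[[-0.2,-0.004,0],0,1],[[-0.2,-0.004,0],0,1],[[-0.15,-0.003,0],0,1],[[-0.1,-0.002,0],0,1],[[-0.05,-0.001,0],0,1],[[-0.03,0,0],0,1],[[0,0,0],0,1],[[0,0,0],0,1]]'
```

```text
t: 18.25
eef_pos: [592.2, -33.6, 56.3]
tcp_rot: [3.141, 0.0, 1.469]
ft_force: [-3.6, -0.3, 5.3]
opening: 0.227
grip_force: 30.0
```

```bash
python3 -m inch '[[[-0.03,0,0],0,1],[[-0.03,0,0],0,1],[[-0.02,0,0],0,1],[[-0.02,0,0],0,1],[[-0.02,0,0],0,1],[[0,0,0],0,1],[[0,0,0],0,1],[[0,0,0],0,1],[[0,0,0],0,1],[[0,0,0],0,1]]'; python3 - <<'E'
from h import *
q=eyes.read_camera("side");save(q,"z7.png",(150,300,230,380),4);p=eyes.read_camera("top")
E
```

```text
t: 19.5
eef_pos: [591.7, -37.4, 56.4]
tcp_rot: [3.141, -0.004, 1.469]
ft_force: [0.4, 25.5, 7.1]
opening: 0.219
grip_force: 30.0
```

View pics/z7.png

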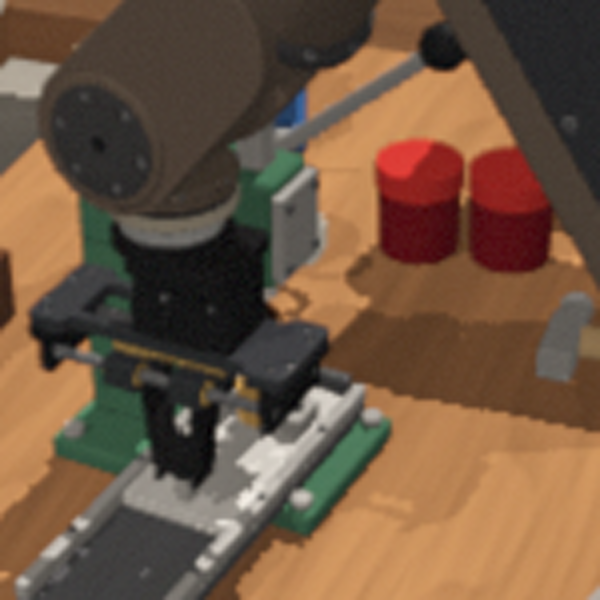

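The table stopped hard (25 N along y) after 138 mm of travel, close to the expected stop. I release, back off and check that it is really home.

```bash
python3 -m inch '[[[0,0,0],0,0.2],[[0,0,0],0,0.2],[[0,0,0],0,0.2],[[0,0,-0.3],0,0.2],[[0,0,-0.6],0,0.2],[[0.5,0,-0.3],0,0.2],[[0.9,0,-0.3],0,0.2],[[0.9,0,-0.5],0,0.2],[[0.9,0,-0.5],0,0.2],[[0.9,0,-0.5],0,0.2]]'; python3 - <<'E'
from h import *
np.set_printoptions(precision=2,suppress=True)
q=eyes.read_camera("side");p=eyes.read_camera("top")
u=np.array(q["pixels"])[190:270,230:336,::-1];v=np.array(p["pixels"])[165:245,300:406,::-1]
cv2.imwrite("pics/z8.png",np.vstack([cv2.resize(v,(397,300),interpolation=2),cv2.resize(u,(397,300),interpolation=2)]))
for n,x in {"knob":[591.7,-37.4,72],"bore":[578.8,-142.7,65],"htop":[578.8,-142.7,126],"hmid":[578.8,-142.7,100]}.items(): print(n,"side",np.array(proj(q,x)),"top",np.array(proj(p,x)))
def dark(P,r0,r1,c0,c1,th):
    g=np.array(P["pixels"])[r0:r1,c0:c1].max(2);n,l,s,ce=cv2.connectedComponentsWithStats((g<th).astype(np.uint8))
    return [(np.round([ce[i][1]+r0,ce[i][0]+c0],1),s[i][4]) for i in range(1,n) if s[i][4]>15]
print(dark(q,220,260,240,300,80)); print("balltop",dark(p,222,242,382,406,75),"side",dark(q,148,172,328,350,75))
E
```

```text
t: 20.85
eef_pos: [616.4, 205.6, 237.9]
tcp_rot: [3.14, -0.0, 1.469]
ft_force: [0.9, -1.2, -0.3]
opening: 0.398
grip_force: 0.0
knob side [263.06 275.65] top [195.65 328.47]
bore side [244.66 295.62] top [201.9  365.87]
htop side [225.8  295.13] top [197.95 368.46]
hmid side [233.95 295.34] top [199.68 367.33]
[(array([228.5, 246.4]), np.int32(270)), (array([237.2, 270.3]), np.int32(279)), (array([235.3, 295.1]), np.int32(125))]
balltop [] side [(array([161.1, 340.4]), np.int32(112))]
```

View pics/z8.png

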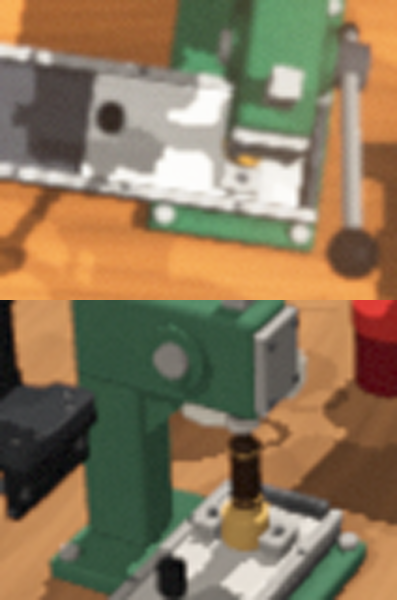

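The table looks home: the handle stands under the nose, at side (235,295). I check the ram axis from its square top in the top view and plan the lever.

```bash
python3 - <<'E'
from h import *
np.set_printoptions(precision=2,suppress=True)
p=eyes.read_camera("top");q=eyes.read_camera("side")
for z in (265,275): print("ram top",atz(p,[187.4,376.0],z))
print("ball top",atz(p,[165+252/3.75-.4,300+352/3.75-.4],319))
c=[]
g=np.array(p["pixels"]).max(2)[220:245,382:406];n,l,s,ce=cv2.connectedComponentsWithStats((g<85).astype(np.uint8));print([(ce[i]+[382,220],s[i][4]) for i in range(1,n)])
E
```

```text
ram top [ 578.76 -144.11  265.  ]
ram top [ 576.65 -142.8   275.  ]
ball top [ 467.63 -178.06  319.  ]
[(array([398. , 234.5]), np.int32(2))]
```

```bash
python3 -c "
from h import *
delta([467.3,-178.5,370],173.5)"
```

```text
units [-6.602 -1.829 -2.228] yaw 84.27 turn units -17.847
```

```bash
python3 -m inch '[[[0,-0.183,-0.7],0,-1],[[-0.5,-0.183,-0.7],0,-1],[[-0.7,-0.183,-0.5],0,-1],[[-0.8,-0.183,-0.328],0,-1],[[-0.8,-0.183,0],0,-1],[[-0.8,-0.183,0],0,-1],[[-0.8,-0.183,0],0,-1],[[-0.8,-0.183,0],0,-1],[[-0.8,-0.183,0],0,-1],[[-0.602,-0.182,0],0,-1]]'; python3 -m inch '[[[0,0,0],-1,-1],[[0,0,0],-1,-1],[[0,0,0],-1,-1],[[0,0,0],-1,-1],[[0,0,0],-1,-1],[[0,0,0],-1,-1],[[0,0,0],-1,-1],[[0,0,0],-1,-1],[[0,0,0],-1,-1],[[0,0,0],-1,-1]]'; python3 -m inch '[[[0,0,0],-1,-1],[[0,0,0],-1,-1],[[0,0,0],-1,-1],[[0,0,0],-1,-1],[[0,0,0],-1,-1],[[0,0,0],-1,-1],[[0,0,0],-1,-1],[[0,0,0],-0.85,-1],[[0,0,0],0,-1],[[0,0,0],0,-1]]'; python3 -c "
from h import *
delta([467.3,-178.5,300],173.5)
p=eyes.read_camera('top');q=eyes.read_camera('side');s=env.state()
for c,n in((p,'top'),(q,'side')): print(n,proj(c,[467.3,-178.5,319]),proj(c,s['eef_pos']))
g=np.array(q['pixels']).max(2)[148:172,328:350];n,l,st,ce=cv2.connectedComponentsWithStats((g<75).astype(np.uint8));print([(ce[i]+[328,148],st[i][4]) for i in range(1,n)])
"
```

```text
t: 22.3
eef_pos: [465.2, -181.4, 368.6]
tcp_rot: [-3.14, -0.0, 1.466]
ft_force: [0.1, 0.3, -0.5]
opening: 1.001
grip_force: 0.0
t: 23.55
eef_pos: [465.9, -179.8, 368.6]
tcp_rot: [-3.141, -0.001, 2.343]
ft_force: [-0.4, -0.2, -0.8]
opening: 1.0
grip_force: 0.0
t: 24.8
eef_pos: [466.6, -179.3, 368.9]
tcp_rot: [3.141, -0.0, 3.024]
ft_force: [0.3, 0.4, 0.5]
opening: 0.995
grip_force: 0.0
units [-0.01   0.015  1.148] yaw 173.27 turn units -0.046
top [np.float64(231.9522547093351), np.float64(393.65986528261004)] [np.float64(229.61041399756834), np.float64(397.9519827672878)]
side [np.float64(160.36789524559032), np.float64(340.9460576518976)] [np.float64(141.31353639969228), np.float64(341.74453066617457)]
[(array([333.65, 148.7 ]), np.int32(20)), (array([340.43478261, 161.11304348]), np.int32(115))]
```

Prediction and side image agree on the ball. Descend and pinch it.

```bash
python3 -m inch '[[[-0.01,0.013,0.3],0,-1],[[0,0,0.4],0,-1],[[0,0,0.35],0,-1],[[0,0,0.1],0,-1],[[0,0,0],0,1],[[0,0,0],0,1],[[0,0,0],0,1],[[0,0,0],0,1],[[0,0,0],0,1],[[0,0,0],0,1]]';python3 -m inch '[[[0,0,0],0,1],[[0,0,0],0,1],[[0,0,0],0,1],[[0,0,0],0,1],[[0,0,0],0,1],[[0,0,0],0,1],[[0,0,0],0,1],[[0,0,0],0,1],[[0,0,0],0,1],[[0,0,0],0,1]]'
```

```text
t: 26.15
eef_pos: [467.8, -178.2, 300.0]
tcp_rot: [3.142, 0.0, 3.027]
ft_force: [0.5, -0.2, -0.2]
opening: 0.43
grip_force: 0.0
t: 27.4
eef_pos: [467.9, -177.2, 300.0]
tcp_rot: [3.14, -0.0, 3.027]
ft_force: [0.6, 7.0, 0.5]
opening: 0.322
grip_force: 30.0
```

```bash
python3 -m inch '[[[0,0.015,0],0,1],[[0.08,0,0.1],0,1],[[0.083,0,0.113],0,1],[[0.072,0,0.113],0,1],[[0.073,0,0.114],0,1],[[0.125,0,0.238],0,1],[[0.102,0,0.248],0,1],[[0,0,0],0,1],[[0,0,0],0,1],[[0,0,0],0,1]]'; python3 -c "
from h import *
q=eyes.read_camera('side');s=env.state();o=s['eef_pos']
print(s['opening'],proj(q,o+[0,0,19]))
h=np.array(q['pixels']);print(eyes.spot_point('lever_ball',q)[:2],[ (b['centre'],b['score']) for b in eyes.boxes_of('press_lever',q)[:2]])
"
```

```text
t: 28.65
eef_pos: [435.9, -173.5, 244.9]
tcp_rot: [3.141, -0.0, 3.027]
ft_force: [-2.4, 2.5, 5.8]
opening: 0.32
grip_force: 30.0
0.32430773352895204 [np.float64(183.2364718871384), np.float64(351.76955503170853)]
[{'centre': [185.8, 353.1], 'score': 0.58}] [([186.7, 328.8], 0.65)]
```

```bash
python3 -m inch '[[[0.041,0,0.128],0,1],[[0.041,0,0.129],0,1],[[0.029,0,0.131],0,1],[[0.029,0,0.132],0,1],[[0.018,0,0.133],0,1],[[0.017,0,0.134],0,1],[[0,0,0],0,1],[[0,0,0],0,1],[[0,0,0],0,1],[[0,0,0],0,1]]'; python3 -c "
from h import *
q=eyes.read_camera('side');s=env.state();o=s['eef_pos']
print(s['opening'],proj(q,o+[0,0,19]))
print(eyes.spot_point('lever_ball',q)[:2])
h=np.array(q['pixels']).max(2)[190:225,335:375];print('\n'.join(' '.join('%3d'%v for v in r[::1]) for r in h[::2]))
"
```

```text
t: 30.05
eef_pos: [425.8, -172.4, 197.9]
tcp_rot: [-3.142, 0.0, 3.027]
ft_force: [-1.4, 3.3, 8.2]
opening: 0.322
grip_force: 30.0
0.32032886569443303 [np.float64(200.62715416533533), np.float64(354.7954237681398)]
[]
 23  22  19  21  23  13  22  22  21  22  24  23  16  18  21  18  20  29  25  20  20  22  27  29  28  30  24  25  82 131 140 141 141 139 127 124 126 127 128 129
 28  17  19  18  21  23  22  20  25  18  25  19  21  24  20  23  46  62  69  41  25  18  19  31  27  24  26  36 102 136 142 141 141 142 130 127 129 130 130 132
133 129 126 112 105  76  41  30  27  22  23  21  25  18  18  22  25  35  32  27  24  17  23  25  30  31  27  42 121 140 143 141 140 133 120 126 131 130 132 130
174 176 177 171 168 168 158 137 124 105 112 118  74  27  16  23  23  21  23  17  21  25  22  22  25  25  24  52 130 143 136 125 113 108 115 127 132 132 128 127
135 139 144 146 148 152 154 143 138 136 137 139  95  36  16  19  17  19  13  19  16  13  20  21  22  21  20  53 117 125 119 114 111 106 116 126 128 129 129 128
121 112 101  99 106 111 114 118 120 125 126 128  85  31  13  18  15  17  22  22  20
[... 1296 characters left out ...]
  75  74  69  67  67  78 108 119 121 126 126 129 133 158 165
130 123 122 120 116 118 118 119 120 120 120 121 120 118 119 120 121 117 118 119 112 109 110 108 108 107 118 120 117 121 126 128 128 128 126 127 132 133 130 128
124 121 119 116 118 116 118 117 120 120 123 121 121 121 122 123 126 127 129 132 132 133 131 130 131 132 131 127 124 123 127 127 125 126 128 131 133 129 129 129
120 117 115 118 120 117 116 119 119 120 120 118 121 121 124 126 127 130 131 133 130 130 129 130 132 132 127 126 124 127 128 126 124 127 130 131 131 128 126 123
116 117 118 118 115 115 118 118 121 121 120 121 121 124 128 127 131 133 132 132 129 128 131 133 129 128 125 123 127 128 126 123 127 131 132 122 116 119 121 118
```

```bash
python3 -m inch '[[[0.004,0,0.07],0,1],[[0.004,0,0.07],0,1],[[0.004,0,0.07],0,1],[[0,0,0.06],0,1],[[0,0,0],0,1],[[0,0,0],0,1],[[0,0,0],0,1],[[0,0,0],0,1],[[0,0,0],0,1],[[0,0,0],0,1]]'; python3 -c "
from h import *
q=eyes.read_camera('side')
print(eyes.spot_point('lever_ball',q)[:2],proj(q,env.state()['eef_pos']+[0,0,19]),proj(q,[578.8,-142.7,126]))
im=np.array(q['pixels']);g=im.max(2)[215:260,285:305]
n,l,s,c=cv2.connectedComponentsWithStats((g<80).astype(np.uint8));print([(c[i]+[285,215],s[i]) for i in range(1,n) if s[i][4]>20])
# lever bar edges: bright steel, col scan
g=im.max(2)
for c in (305,315,325,335,343): print(c,[int(r) for r in range(180,225) if g[r,c]>140])
for a in (.6,.7,.8):
  t=np.radians(40)-a;H=np.array([578.8,-142.7,0])+[.9934*34.5-.114*48,-.114*34.5-.9934*48,200]
  print(a,[np.round(proj(q,H+d*np.array([-.9934*np.cos(t),.114*np.cos(t),np.sin(t)])),1).tolist() for d in (60,120,160)])
"
```

```text
t: 31.4
eef_pos: [425.1, -172.3, 181.7]
tcp_rot: [-3.142, 0.0, 3.027]
ft_force: [-2.6, 4.1, 7.7]
opening: 0.322
grip_force: 30.0
[{'centre': [208.0, 353.4], 'score': 0.6}, {'centre': [191.8, 290.1], 'score': 0.53}] [np.float64(206.22494081272657), np.float64(354.7836261368287)] [np.float64(225.79805046707128), np.float64(295.13080682150957)]
[(array([295.87179487, 237.35897436]), array([  7,  13,  13,  18, 117], dtype=int32))]
305 [180, 181, 182, 183, 193, 194, 195, 217, 218, 219, 220, 221, 222, 223]
315 [180, 181, 182, 183, 184, 185, 186, 187, 188, 189, 190, 191, 192, 193, 194, 195, 196, 200, 201, 202, 203, 204, 205, 206, 207, 208, 209, 210, 211, 212, 213, 214, 215, 216, 217, 218, 219, 220, 221, 222, 223, 224]
325 [180, 181, 182, 183, 184, 185, 186, 187, 188, 189, 190, 191, 192, 193, 197, 198, 199]
335 [200, 201]
343 []
0.6 [[193.8, 311.6], [196.7, 332.1], [198.8, 346.3]]
0.7 [[195.8, 311.7], [200.8, 332.3], [204.3, 346.4]]
0.8 [[197.7, 311.6], [204.8, 332.0], [209.6, 345.9]]
```

The lever bar lies on the 0.70 rad prediction (row about 201 at column 335) and the ball force is 7.7 N, as expected. I hand it in.

```bash
python3 -c "
from cell import env
print(env.job_done())"
```

```text
the job is handed in; nothing more can be done
None
```

The job is handed in and the hand-in returned no verdict: the walnut handle is seated in the seal head, the table is against its stop under the ram, and the gripper holds the lever level at about 0.70 rad with about 8 N at the ball.

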